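# Change the stake in the jeweller's bench holder

## Task

Change over the forming stake in the steel stake holder: take out the horned anvil stake that is in it now and put it upright into the empty wooden nest with the long pocket, sitting fully down in the pocket with its tang in the hole. In its stead plug the domed stake, which stands in the other wooden nest, upright into the holder's square socket until its shoulder sits flush on the holder. Leave the jar, the hammer, the steel bench block and the ring clamp where they are.

Things in the scene. Friction and masses are not known exactly. Their poses are not given: they have to be found in the camera images.
- anvil_stake: Horned anvil stake, steel, 0.4 kg, in the holder at the start, head along the holder's x. Square tang 18 mm wide, 34 mm down from the origin, lowest 6 mm tapered to 13. Origin: on the tang axis at the shoulder (underside of head); z up. Head 90 mm along x (45 each way): mid block 36 (x) by 30 (y), 28 high, gripped across the 30; round horn (26 thick) to +x, flat horn (22 wide) to -x.
- domed_stake: Domed stake, bare steel, 0.33 kg, at the start standing in the square nest. Square tang 18 mm wide, 34 mm down from the origin, lowest 6 mm tapered to 13. Origin: on the tang axis at the shoulder (underside of head); z up. Head: square block 32 x 32 mm, 24 high, sides along x and y, low dome on it to 34 high. Grip across two parallel flats; fits the socket in any of four turns.
- socket (a point): Centre of the socket's mouth in the flat top of the stake holder, a fixed dark steel block 80 x 80 mm, 50 high, on a bolted flange 124 (x) by 80, 10 thick. Socket 20 mm square (1 mm spare each side of a tang), 38 deep, sides along x and y. A seated stake has its origin here. z up.
- long_nest (a point): Centre of the pocket floor of the long nest, a fixed wooden block 124 (x) by 66 (y) mm, 52 high, empty at the start. Pocket 96 (x) by 36 (y), 6 deep (rim 6 above this point); mid-floor tang hole 26 square, 40 deep. A seated anvil stake has its origin here, head along x, either way round. z up.
- square_nest (a point): Centre of the pocket floor of the square nest, a fixed wooden block 76 (x) by 66 (y) mm, 52 high, holding the domed stake at the start. Pocket 38 x 38 mm, 6 deep (rim 6 above this point); tang hole 26 square, 40 deep. z up.
- jar: Bystander: small glass jar with black lid, 48 mm wide, 55 mm high; origin under its middle.
- hammer: Bystander: hammer lying flat, 220 mm long, along its x.
- bench_block: Bystander: flat square steel block 70 x 70 x 20 mm; origin under its middle.
- ring_clamp: Bystander: wooden ring clamp 110 x 26 x 22 mm with a steel band, lying flat along its x; origin under its middle.
Things that resemble listed ones, but are neither listed nor needed, are in the scene too. What is shaped like the domed_stake but pink or red is not meant. Leave any purple look-alike of the part that bears socket alone.

How it is judged:
By the outcome, as a careful person would: the job done as asked, in the order asked, and still so for the second after the job is handed in, with the robot touching nothing.
It also fails if it takes over 58 s, if anything falls off the work surface, if the arm or the gripper's body presses on something with over 40 N, if the wrist force passes 120 N, or if a joint passes its speed limit or range.

## Robot

A 7-joint arm with a two-finger parallel gripper is mounted at the origin on the work surface. World frame = base frame: x ahead of the robot, y to its left, z up, the work surface at z = 0. Lengths are in m, angles in rad, forces in N, time in s.
With the tool pointing down it reaches from about 0.425 to 0.925 m from the base axis. Payload 6.8 kg.
Tool frame: the origin (TCP) lies at the very end of the fingers, on their centre line; the grasp point (between the pads) lies 19 mm behind it (bot.grasp_offset is the distance from the TCP to the grasp point, in m); z points along the fingers, y is the direction in which the jaws open and shut (so a half turn about z gives the same grasp; the last joint's range is limited). The gripper opens to 85 mm and grips with 20 to 120 N. Pads are 22 mm wide; open, the fingers measure 114 mm over their backs; the gripper's body (76 mm by 85 mm) begins 54 mm behind the grasp point. The pads swing forward as they close: fully open they stand 13 mm farther back than shut.
Start: joints at [-1.323, 0.477, 0.022, 1.555, -0.011, 1.109, -0.083], TCP at [0.235, 0.633, 0.231] pointing down, gripper open.
Joint ranges: [-2.96, 2.96], [-0.34, 2.1], [-1.41, 1.46], [0.24, 2.44], [-1.37, 4.51], [0.17, 1.92], [-2.96, 2.96]. Speed limits (rad/s): [2.39, 2.39, 3.14, 3.14, 3.14, 3.14, 3.14].

## Interface

Orientations are given as a unit quaternion [w, x, y, z].
In Python, from station import monitor, cams, bot, finder gives the robot as it stands.
- The arm moves only by the tool jog_arm, never from a script. Its argument "plan" is a list of rows, each an object of numbers: "x", "y", "z": the shift along the tool's x, y, z as a fraction of full scale; "wx", "wy", "wz": the turn, a rotation vector about the tool's x, y, z as a fraction of full scale. A call has 1 to 12 rows; each row is the pose to reach, as a shift and turn from the pose measured when the call began, along the tool's axes at that moment, turning the shorter way round; what a row does not reach only later rows make up. Full scale, the value 1, is 20 cm for a shift and 180 degrees for a turn. A row lasts 1/12 s, in which the tool goes at most 41.7 mm and 7.16 degrees, less where a joint would pass 70% of its speed; a pose out of reach is approached as far as the arm can. A call with a number of a shift or a turn outside -1 to 1 is refused whole. A call with a gripper value outside its range is refused whole. "hand" is the opening, from -1 (shut) to 1 (fully open), set as the call begins (left out, the last holds). The fingers move at their own pace and stop on an object; "grip_force" is the grip in N (left out, the last holds). Time passes only in rows, so rows that repeat a pose let the fingers close. It gives the time, the measured TCP pose, the force and the opening at its end, in the units of the state.
- monitor.get_obs(): the state, without advancing time (a new reading comes with each control period).
- cams.read_camera(name): name is "side" or "top" or "wrist"; returns the picture (420x560x3 uint8, red, green, blue); there is no depth.
- cams.get_calibration(name): a dict with "fx", "fy", "cx", "cy" (pixels), "extrinsics" (4x4, takes a point from world to camera coordinates). Camera axes: x right, y down, z forward; pixel columns grow to the right and rows downward; lengths in m; the calibration is good to about 2 mm. A picture is of the moment at which its call begins: read the wrist's pose just before it. get_calibration takes no time and is no camera call; for the wrist camera it gives the pose at the moment of the call.
- bot.hand_in(): hands the job in, once; it reports no verdict.
Trained networks look in the newest picture that a camera, given by its name, has taken for a name from the list of things; names that differ only in an ending like _2 or _b are one class to them, and where a whole thing is asked for, a point or a joint stands for the part that bears it (a point fixed in the world has none). Each returns a list of dicts, best first, with "confidence" (0 to 1); they miss things now and then, are a little off and sometimes report something else, mostly with a low value. They report only what shows in the picture. A call takes as long as a camera call. They do not tell look-alikes from the thing itself.
- finder.find_in(camera, target): "bbox" ([left, top, width, height] in pixels, round what is visible of it).
- finder.place_of(camera, target): "location" ([column, row] in pixels: a listed point, or the origin of a listed thing).
The state is a dict: "t": time; "q": joint angles; "joint_vel": joint speeds; "joint_torque": joint torques, N m; "eef_pos": TCP position; "tool_rot": TCP orientation; "contact_force": force on the tool from outside, world axes, zero at the start; "torque": the same for the moment, N m; "gripper_width": opening from 0.0 (shut) to 1.0 (fully open).
Only numpy, scipy, OpenCV 4.12 (cv2) and the standard library are available. Lean on these libraries where they do the work, as an engineer would, in place of code of your own. Each camera call takes 0.05 s, during which the arm holds its last target. There are 200 camera calls.

## Working session

There is one attempt and no reset: what is moved stays moved. The work goes in short steps, Python scripts to look and compute and a tool call to move; the robot and the scene stay as the last step left them, time stands still between calls to the robot, and variables do not carry over. Pictures are saved under pics/ and viewed, about 8 in all and at most 12, crops included, and the job is handed in when it is done.

Besides the shell and the picture viewer there is one more tool, called as a command line: name --argument value ..., lists and objects as JSON in quotes. jog_arm: Moves the arm, as the interface text tells. Shift numbers are shares of 20 cm and turn numbers shares of 180 degrees, none past 1 either way. Its arguments: {"type":"object","properties":{"plan":{"type":"array","items":{"type":"object","properties":{"x":{"type":"number","minimum":-1,"maximum":1},"y":{"type":"number","minimum":-1,"maximum":1},"z":{"type":"number","minimum":-1,"maximum":1},"wx":{"type":"number","minimum":-1,"maximum":1},"wy":{"type":"number","minimum":-1,"maximum":1},"wz":{"type":"number","minimum":-1,"maximum":1}}}},"hand":{"type":"number"},"grip_force":{"type":"number"}},"required":["plan"]}

```bash
ls; mkdir -p pics; cat > h.py <<'E'
import numpy as np, cv2
from station import monitor, cams, bot, finder
def ray(cam,uv,z,cal=None):
    c=cal or cams.get_calibration(cam); E=np.array(c["extrinsics"]); R,t=E[:3,:3],E[:3,3]
    d=R.T@np.array([(uv[0]-c["cx"])/c["fx"],(uv[1]-c["cy"])/c["fy"],1]); o=-R.T@t
    return o+d*(z-o[2])/d[2]
def proj(cam,p,cal=None):
    c=cal or cams.get_calibration(cam); E=np.array(c["extrinsics"]); q=E[:3,:3]@np.array(p)+E[:3,3]
    return np.array([c["fx"]*q[0]/q[2]+c["cx"],c["fy"]*q[1]/q[2]+c["cy"]])
def save(im,n): cv2.imwrite("pics/"+n,im[:,:,::-1])
E
python3 - <<'E'
from h import *
np.set_printoptions(precision=4,suppress=True)
o=monitor.get_obs(); print(o)
ims=[cams.read_camera(c) for c in("top","side")]
save(cv2.resize(ims[0],(800,600),interpolation=cv2.INTER_CUBIC),"top.png"); save(cv2.resize(ims[1],(800,600)),"side.png")
Z=dict(anvil_stake=.06,domed_stake=.046,socket=.06,long_nest=.046,square_nest=.046)
for c in("top","side"):
    E=np.array(cams.get_calibration(c)["extrinsics"]); print(c,-E[:3,:3].T@E[:3,3],cams.get_calibration(c)["fx"])
    for n,z in Z.items():
        for r in finder.place_of(c,n): print(c,n,np.array(r["location"]),round(r["confidence"],2),ray(c,r["location"],z))
E
```

```text
pics
{'t': 0.0, 'q': array([-1.3231,  0.4778,  0.0223,  1.5564, -0.0115,  1.1093, -0.0831]), 'joint_vel': array([ 0.0003, -0.0001,  0.0005, -0.0019, -0.0001, -0.001 ,  0.0008]), 'joint_torque': array([ -0.0006, -59.6434,   1.6069, -28.1193,   0.0123,   0.0092,
        -0.    ]), 'eef_pos': array([0.2349, 0.6322, 0.2303]), 'tool_rot': array([-0.0001,  0.1769,  0.9842, -0.0009]), 'contact_force': array([-0.2617,  0.0478, -0.1403]), 'torque': array([-0.0392, -0.0447,  0.0276]), 'gripper_width': 0.9971088888703618}
top [ 0.4393 -0.0322  1.1681] 477.0994114076249
top anvil_stake [182.1 232.8] 0.89 [0.4827 0.2109 0.06  ]
top anvil_stake [124.8 161.4] 0.54 [0.6517 0.3481 0.06  ]
top domed_stake [413.3 198.3] 0.72 [ 0.5612 -0.3318  0.046 ]
top domed_stake [366.9 188.4] 0.68 [ 0.5855 -0.2228  0.046 ]
top domed_stake [351.9 239.5] 0.51 [ 0.465 -0.185  0.046]
top socket [182.4 228.8] 0.85 [0.492  0.2103 0.06  ]
top socket [116.3 226.7] 0.8 [0.4979 0.3644 0.06  ]
top socket [177.7 316.9] 0.77 [0.2903 0.2187 0.06  ]
top long_nest [281.8 199.6] 0.95 [ 0.5602 -0.0211  0.046 ]
top long_nest [372.2 189.4] 0.53 [ 0.583  -0.2353  0.046 ]
top square_nest [371.3 190.7] 0.87 [ 0.58   -0.2331  0.046 ]
side [-0.1583 -0.7828  0.6763] 490.5554183982097
side anvil_stake [192.3 190. ] 0.75 [0.4704 0.2072 0.06  ]
side domed_stake [377.8 274.4] 0.92 [ 0.5466 -0.3419  0.046 ]
side domed_stake [298.9 263. ] 0.89 [ 0.4569 -0.2015  0.046 ]
side domed_stake [346.5 246.3] 0.57 [ 0.5789 -0.2319  0.046 ]
side socket [195.8 191.1] 0.95 [0.4735 0.1957 0.06  ]
side socket [167.  170.8] 0.73 [0.4859 0.3535 0.06  ]
side socket [130.  220.3] 0.58 [0.2735 0.184  0.06  ]
side long_nest [277.3 213.6] 0.95 [ 0.5653 -0.0207  0.046 ]
side square_nest [360.1 216.5] 0.68 [ 0.7032 -0.1726  0.046 ]
side square_nest [347.  247.1] 0.63 [ 0.5773 -0.2347  0.046 ]
side square_nest [197.5 194. ] 0.21 [0.4816 0.2013 0.046 ]
```

View pics/top.png

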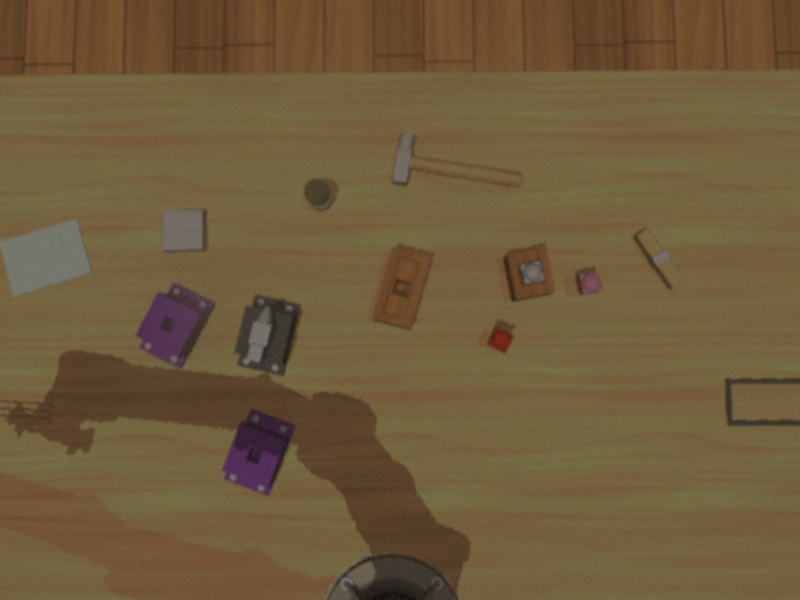

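View pics/side.png

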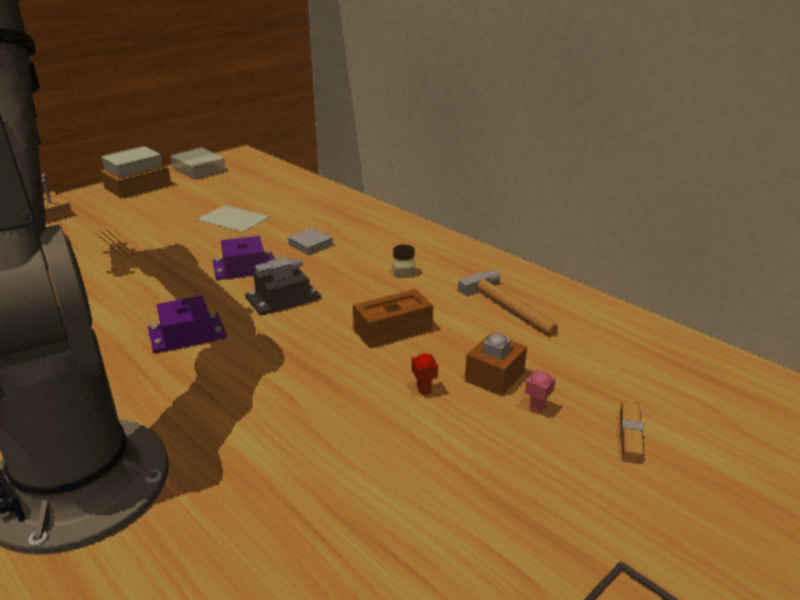

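The steel domed stake stands in the wooden square nest at top (532,272). Its look-alikes are the pink one at (588,282) and the red one at (500,340), neither in a nest. The dark steel holder with the anvil in it is at (268,335), and the purple holders at (175,325) and (258,452) are to be left alone. The empty long nest is at (403,287). I'll move towards the holder for a close look.

```bash
cat >> h.py <<'E'
from scipy.spatial.transform import Rotation as Ro
def plan(p,yaw,n=1):
    "shares to bring TCP to p, tool down with jaw (y) axis at yaw deg (mod 180)"
    o=monitor.get_obs(); w,x,y,z=o["tool_rot"]; R=Ro.from_quat([x,y,z,w])
    s=R.as_matrix().T@(np.array(p)-o["eef_pos"])/0.2
    best=None
    for k in(0,180):
        a=np.radians(yaw+k); Y=np.array([np.cos(a),np.sin(a),0]); Zt=np.array([0,0,-1.]); T=Ro.from_matrix(np.stack([np.cross(Y,Zt),Y,Zt],1))
        v=(R.inv()*T).as_rotvec()/np.pi
        if best is None or np.linalg.norm(v)<np.linalg.norm(best): best=v
    yn=np.degrees(np.arctan2(*R.as_matrix()[[1,0],1]))
    print("t",round(o["t"],2),"tcp",o["eef_pos"].round(4),"jawyaw",yn.round(2),"| shift",s.round(4),"turn",best.round(4))
E
python3 -c "
from h import *
plan([.475,.208,.25],77)"
```

```text
t 0.6 tcp [0.2351 0.6327 0.2313] jawyaw 69.61 | shift [-1.8641 -1.5729 -0.0934] turn [ 0.    -0.    -0.041]
```

jog_arm --plan '[{"x":-0.93,"y":-0.79,"z":-0.09,"wz":-0.04},{"x":-0.93,"y":-0.79,"z":-0.09,"wz":-0.04},{"x":-0.93,"y":-0.79,"z":-0.09,"wz":-0.04},{"x":-0.93,"y":-0.79,"z":-0.09,"wz":-0.04},{"x":-0.93,"y":-0.79,"z":-0.09,"wz":-0.04},{"x":-0.93,"y":-0.79,"z":-0.09,"wz":-0.04},{"x":-0.93,"y":-0.79,"z":-0.09,"wz":-0.04},{"x":-0.93,"y":-0.79,"z":-0.09,"wz":-0.04}]' --hand 1

```text
invalid input at $.plan[0]: expected keys x, y, z, wx, wy, wz
```

```bash
python3 -c "
from h import *
plan([.475,.208,.25],77)"
```

```text
t 0.6 tcp [0.2351 0.6327 0.2313] jawyaw 69.61 | shift [-1.8641 -1.5729 -0.0934] turn [ 0.    -0.    -0.041]
```

All six keys are needed in each row.

jog_arm --plan '[{"x":-0.93,"y":-0.79,"z":-0.09,"wx":0,"wy":0,"wz":-0.04},{"x":-0.93,"y":-0.79,"z":-0.09,"wx":0,"wy":0,"wz":-0.04},{"x":-0.93,"y":-0.79,"z":-0.09,"wx":0,"wy":0,"wz":-0.04},{"x":-0.93,"y":-0.79,"z":-0.09,"wx":0,"wy":0,"wz":-0.04},{"x":-0.93,"y":-0.79,"z":-0.09,"wx":0,"wy":0,"wz":-0.04},{"x":-0.93,"y":-0.79,"z":-0.09,"wx":0,"wy":0,"wz":-0.04},{"x":-0.93,"y":-0.79,"z":-0.09,"wx":0,"wy":0,"wz":-0.04}]' --hand 1

```text
t: 1.18
eef_pos: [0.36, 0.4123, 0.2502]
tool_rot: [0.002, 0.12, 0.993, -0.001]
contact_force: [0.7, 0.1, -0.2]
gripper_width: 0.999
```

```bash
python3 -c "
from h import *
plan([.475,.208,.25],77)"
```

```text
t 1.18 tcp [0.36   0.4123 0.2502] jawyaw 76.18 | shift [-0.8023 -0.8543  0.0053] turn [-0.0005  0.001  -0.0046]
```

jog_arm --plan '[{"x":-0.8,"y":-0.85,"z":0.0,"wx":0,"wy":0,"wz":-0.005},{"x":-0.8,"y":-0.85,"z":0.0,"wx":0,"wy":0,"wz":-0.005},{"x":-0.8,"y":-0.85,"z":0.0,"wx":0,"wy":0,"wz":-0.005},{"x":-0.8,"y":-0.85,"z":0.0,"wx":0,"wy":0,"wz":-0.005},{"x":-0.8,"y":-0.85,"z":0.0,"wx":0,"wy":0,"wz":-0.005},{"x":-0.8,"y":-0.85,"z":0.0,"wx":0,"wy":0,"wz":-0.005},{"x":-0.8,"y":-0.85,"z":0.0,"wx":0,"wy":0,"wz":-0.005},{"x":-0.8,"y":-0.85,"z":0.0,"wx":0,"wy":0,"wz":-0.005},{"x":-0.8,"y":-0.85,"z":0.0,"wx":0,"wy":0,"wz":-0.005}]'

```text
t: 1.93
eef_pos: [0.4745, 0.2099, 0.2511]
tool_rot: [0.001, 0.112, 0.994, -0.001]
contact_force: [-0.5, 1.3, 0.4]
gripper_width: 1.003
```

```bash
cat > look.py <<'E'
import sys
from h import *
np.set_printoptions(precision=4,suppress=True)
c=cams.get_calibration("wrist"); im=cams.read_camera("wrist"); save(cv2.resize(im,(800,600),interpolation=cv2.INTER_CUBIC),sys.argv[1]+".png"); np.save("pics/"+sys.argv[1]+".npy",im)
import pickle; pickle.dump(c,open("pics/"+sys.argv[1]+".cal","wb"))
E=np.array(c["extrinsics"]); print("cam",-E[:3,:3].T@E[:3,3],"axis",E[2,:3])
Z=dict(anvil_stake=.06,domed_stake=.046,socket=.06,long_nest=.046,square_nest=.046)
for n in sys.argv[2:]:
    for r in finder.place_of("wrist",n): print(n,np.array(r["location"]),round(r["confidence"],2),ray("wrist",r["location"],Z[n],c))
plan([.475,.208,.25],77)
E
python3 look.py w1 anvil_stake socket
```

```text
cam [0.4015 0.2261 0.3932] axis [ 0.2883 -0.0675 -0.9552]
socket [430.6 172.3] 0.88 [0.4975 0.3599 0.06  ]
socket [252.7 358.6] 0.17 [0.6741 0.1349 0.06  ]
t 2.08 tcp [0.474  0.2107 0.251 ] jawyaw 77.25 | shift [-0.0078 -0.012   0.005 ] turn [-0.0005  0.0009  0.0014]
```

View pics/w1.png

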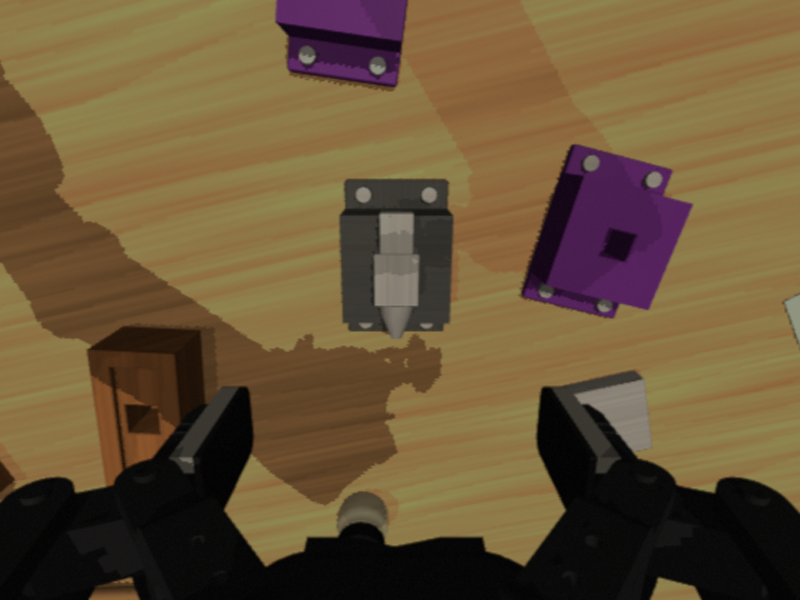

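The wrist picture shows the anvil in the dark holder. The mid-block top spans about (374,254) to (418,305), the holder top (340,213) to (452,322), and the horn tip is at (396,338). The long nest is at left. I'll compute positions and heights from these corners.

```bash
python3 - <<'E'
from h import *
import pickle
np.set_printoptions(precision=4,suppress=True)
c=pickle.load(open("pics/w1.cal","rb"))
B=[(375,254),(418,254),(419,305),(374,305)];H=[(340,213),(452,213)]
for z in(.078,.088):
    P=np.array([ray("wrist",np.array(b)*.7,z,c) for b in B]); print(z,P.mean(0),np.linalg.norm(P[1]-P[0]),np.linalg.norm(P[2]-P[1]),np.degrees(np.arctan2(*(P[1]-P[0])[[1,0]])))
for z in(.05,.06):
    P=np.array([ray("wrist",np.array(b)*.7,z,c) for b in H]); print(z,P[0],P[1],np.linalg.norm(P[1]-P[0]),np.degrees(np.arctan2(*(P[1]-P[0])[[1,0]])))
# edge directions via LSD in holder crop
im=np.load("pics/w1.npy"); g=cv2.cvtColor(im,cv2.COLOR_RGB2GRAY)
L=cv2.createLineSegmentDetector().detect(g)[0][:,0]
for l in L:
    if np.hypot(l[2]-l[0],l[3]-l[1])>20 and 225<l[[0,2]].mean()<330 and 110<l[[1,3]].mean()<240:
        a,b=ray("wrist",l[:2],.06,c),ray("wrist",l[2:],.06,c); print(l.round(0)/.7,a[:2],b[:2],np.degrees(np.arctan2(*(b-a)[[1,0]]))%180)
E
```

```text
0.078 [0.4827 0.2085 0.078 ] 0.02822489156856024 0.035158380794481206 77.11991835135936
0.088 [0.4802 0.209  0.088 ] 0.02732930952583406 0.03404279760740739 77.11991835135925
0.05 [0.4342 0.1792 0.05  ] [0.4516 0.2553 0.05  ] 0.0780736296158203 77.11265529360759
0.06 [0.4332 0.1806 0.06  ] [0.4501 0.2545 0.06  ] 0.07579847164753321 77.11265529360757
[374.2857 255.7143 374.2857 305.7143] [0.4673 0.1957] [0.5028 0.1873] 166.65630044225105
[378.5714 215.7143 380.     252.8571] [0.4405 0.206 ] [0.4658 0.2003] 167.44907770315433
[411.4286 252.8571 412.8571 215.7143] [0.4708 0.2222] [0.4456 0.2283] 166.24187000652714
[410.     212.8571 381.4286 212.8571] [0.4433 0.2268] [0.4389 0.2079] 77.03719142917247
[345.7143 178.5714 444.2857 178.5714] [0.4118 0.19  ] [0.4263 0.2535] 77.15028031520603
[417.1429 302.8571 418.5714 255.7143] [0.507 0.218] [0.4741 0.226 ] 166.3117041352311
[390.     331.4286 348.5714 330.    ] [0.5247 0.1944] [0.5166 0.1655] 74.39660661619068
[452.8571 215.7143 448.5714 322.8571] [0.4516 0.2546] [0.5267 0.2374] 167.08055439734895
[341.4286 320.     338.5714 215.7143] [0.5082 0.1621] [0.4344 0.1792] 166.98937750673113
[440.     331.4286 402.8571 330.    ] [0.5318 0.23  ] [0.5254 0.2034] 76.51545884115046
[447.1429 214.2857 417.1429 214.2857] [0.4504 0.2512] [0.4461 0.2311] 78.02036583701172
[410.     208.5714 444.2857 208.5714] [0.4408 0.2273] [0.4458 0.2496] 77.49131178563276
[374.2857 214.2857 344.2857 214.2857] [0.4392 0.2029] [0.4348 0.1828] 77.4701191354456
[361.4286 208.5714 397.1429 205.7143] [0.4339 0.1954] [0.4371 0.2194] 82.4321188299435
```

```bash
python3 -c "
from h import *
plan([.4827,.2085,.13],77.1)"
```

```text
t 2.08 tcp [0.474  0.2107 0.251 ] jawyaw 77.25 | shift [-4.300e-02 -2.000e-04  6.051e-01] turn [-0.0005  0.0009  0.0008]
```

jog_arm --plan '[{"x":-0.043,"y":0.0,"z":0.6,"wx":0,"wy":0,"wz":0.001},{"x":-0.043,"y":0.0,"z":0.6,"wx":0,"wy":0,"wz":0.001},{"x":-0.043,"y":0.0,"z":0.6,"wx":0,"wy":0,"wz":0.001},{"x":-0.043,"y":0.0,"z":0.6,"wx":0,"wy":0,"wz":0.001},{"x":-0.043,"y":0.0,"z":0.6,"wx":0,"wy":0,"wz":0.001},{"x":-0.043,"y":0.0,"z":0.6,"wx":0,"wy":0,"wz":0.001}]'

```text
t: 2.58
eef_pos: [0.4834, 0.2097, 0.1327]
tool_rot: [0.002, 0.112, 0.994, -0.0]
contact_force: [1.1, -0.2, 0.6]
gripper_width: 1.006
```

```bash
python3 look.py w2 
```

```text
cam [0.4103 0.2258 0.2747] axis [ 0.2897 -0.0665 -0.9548]
t 2.63 tcp [0.484  0.2098 0.1334] jawyaw 77.11 | shift [ 0.0386 -0.0182 -0.5834] turn [0.0004 0.0017 0.0006]
```

View pics/w2.png

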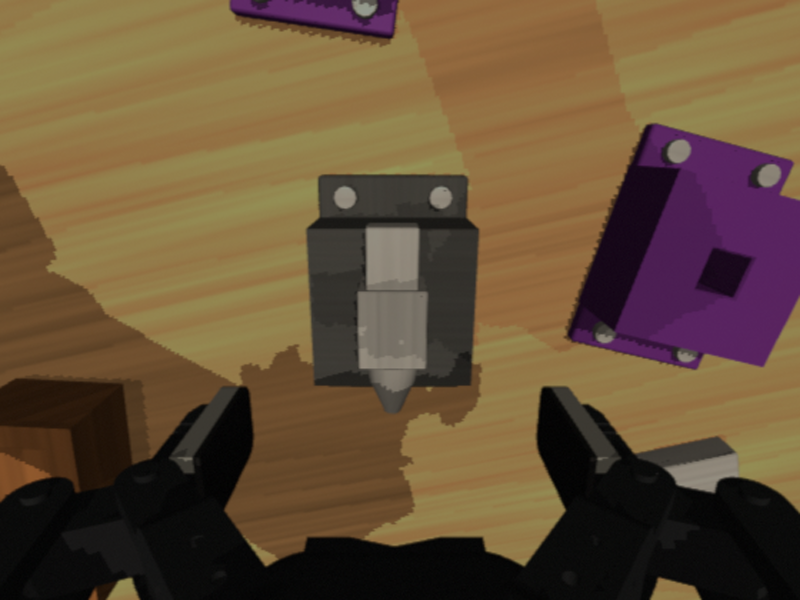

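Closer view: the block top is (358,290) to (428,370), and the holder top is (307,229), (478,229), (471,385), (315,385).

```bash
python3 - <<'E'
from h import *
import pickle
np.set_printoptions(precision=4,suppress=True)
c=pickle.load(open("pics/w2.cal","rb"))
B=[(358,290.5),(428,290.5),(426.5,370),(359,370)];H=[(307,229),(478,229),(471.5,385),(314.5,385)]
for Q,zs in((B,(.078,.088)),(H,(.05,.06))):
  for z in zs:
    P=np.array([ray("wrist",np.array(b)*.7,z,c) for b in Q]); print(z,P.mean(0),[np.linalg.norm(P[i]-P[i-1]).round(4) for i in range(4)],np.degrees(np.arctan2(*(P[1]-P[0])[[1,0]])))
plan([.4827,.2085,.058],77.1)
E
```

```text
0.078 [0.4832 0.2084 0.078 ] [np.float64(0.0365), np.float64(0.0293), np.float64(0.0365), np.float64(0.0298)] 77.1379955873996
0.088 [0.4795 0.2093 0.088 ] [np.float64(0.0347), np.float64(0.0279), np.float64(0.0347), np.float64(0.0283)] 77.13799558739949
0.05 [0.4833 0.2082 0.05  ] [np.float64(0.0796), np.float64(0.0788), np.float64(0.0796), np.float64(0.08)] 77.13527972236042
0.06 [0.48  0.209 0.06 ] [np.float64(0.076), np.float64(0.0753), np.float64(0.076), np.float64(0.0764)] 77.13527972236038
t 2.63 tcp [0.484  0.2098 0.1334] jawyaw 77.11 | shift [ 0.0069 -0.0084  0.3768] turn [0.0004 0.0017 0.0001]
```

The sizes fit a holder top at z = 0.050, with the socket at (0.4833, 0.2083) and yaw -12.9°. Next I descend and grip.

jog_arm --plan '[{"x":0.003,"y":-0.008,"z":0.2,"wx":0,"wy":0.002,"wz":0},{"x":0.003,"y":-0.008,"z":0.3,"wx":0,"wy":0.002,"wz":0},{"x":0.003,"y":-0.008,"z":0.377,"wx":0,"wy":0.002,"wz":0},{"x":0.003,"y":-0.008,"z":0.377,"wx":0,"wy":0.002,"wz":0},{"x":0.003,"y":-0.008,"z":0.377,"wx":0,"wy":0.002,"wz":0},{"x":0.003,"y":-0.008,"z":0.377,"wx":0,"wy":0.002,"wz":0}]'

```text
t: 3.13
eef_pos: [0.485, 0.2093, 0.0602]
tool_rot: [0.001, 0.112, 0.994, 0.002]
contact_force: [0.2, -0.1, -0.5]
gripper_width: 0.996
```

jog_arm --plan '[{"x":0,"y":0,"z":0,"wx":0,"wy":0,"wz":0},{"x":0,"y":0,"z":0,"wx":0,"wy":0,"wz":0},{"x":0,"y":0,"z":0,"wx":0,"wy":0,"wz":0},{"x":0,"y":0,"z":0,"wx":0,"wy":0,"wz":0},{"x":0,"y":0,"z":0,"wx":0,"wy":0,"wz":0},{"x":0,"y":0,"z":0,"wx":0,"wy":0,"wz":0},{"x":0,"y":0,"z":0,"wx":0,"wy":0,"wz":0},{"x":0,"y":0,"z":0,"wx":0,"wy":0,"wz":0},{"x":0,"y":0,"z":0,"wx":0,"wy":0,"wz":0},{"x":0,"y":0,"z":0,"wx":0,"wy":0,"wz":0}]' --hand -1 --grip_force 70

```text
t: 3.97
eef_pos: [0.4853, 0.2092, 0.0609]
tool_rot: [0.001, 0.112, 0.994, 0.002]
contact_force: [-1.7, -1.2, 7.4]
gripper_width: 0.337
```

jog_arm --plan '[{"x":0,"y":0,"z":-0.1,"wx":0,"wy":0,"wz":0},{"x":0,"y":0,"z":-0.2,"wx":0,"wy":0,"wz":0},{"x":0,"y":0,"z":-0.35,"wx":0,"wy":0,"wz":0},{"x":0,"y":0,"z":-0.5,"wx":0,"wy":0,"wz":0},{"x":0,"y":0,"z":-0.7,"wx":0,"wy":0,"wz":0},{"x":0,"y":0,"z":-0.8,"wx":0,"wy":0,"wz":0},{"x":0,"y":0,"z":-0.8,"wx":0,"wy":0,"wz":0}]'

```text
t: 4.55
eef_pos: [0.487, 0.2096, 0.2253]
tool_rot: [0.004, 0.112, 0.994, 0.004]
contact_force: [0.8, -0.4, -4.3]
gripper_width: 0.332
```

```bash
python3 -c "
from h import *
print(monitor.get_obs()['contact_force'],monitor.get_obs()['gripper_width'])
plan([.562,-.0205,.22],73)
im=np.load('pics/w1.npy')
cams.read_camera('top'); t=cams.read_camera('top'); save(cv2.resize(t[150:250,230:400],(800,470),interpolation=cv2.INTER_CUBIC),'topc.png')
"
```

```text
[ 0.78880947 -0.3667719  -4.26192999] 0.3319597314673604
t 4.55 tcp [0.487  0.2096 0.2253] jawyaw 77.09 | shift [-0.6226 -1.038   0.0211] turn [0.0031 0.0023 0.0227]
```

View pics/topc.png

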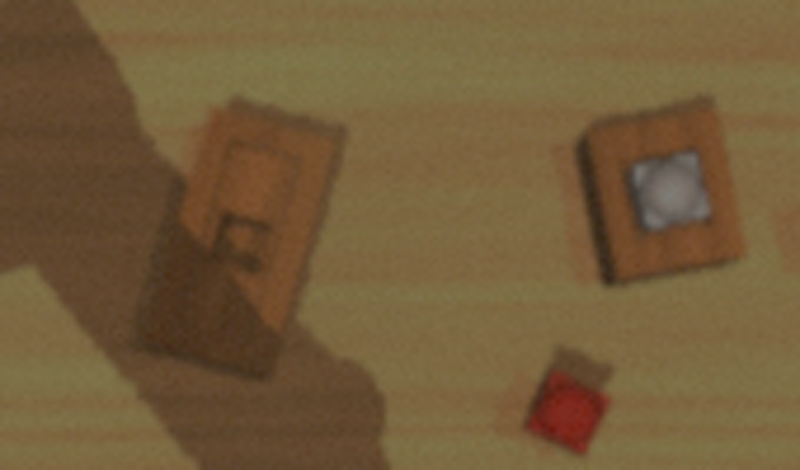

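Crop of the top picture: the empty long nest, hole at (241,243), long edge yaw about -17°. The domed stake is in the square nest at (670,190), yaw about +12°.

jog_arm --plan '[{"x":-0.62,"y":-1.0,"z":0.0,"wx":0.003,"wy":0.002,"wz":0.022},{"x":-0.62,"y":-1.0,"z":0.0,"wx":0.003,"wy":0.002,"wz":0.022},{"x":-0.62,"y":-1.0,"z":0.0,"wx":0.003,"wy":0.002,"wz":0.022},{"x":-0.62,"y":-1.0,"z":0.0,"wx":0.003,"wy":0.002,"wz":0.022},{"x":-0.62,"y":-1.0,"z":0.0,"wx":0.003,"wy":0.002,"wz":0.022},{"x":-0.62,"y":-1.0,"z":0.0,"wx":0.003,"wy":0.002,"wz":0.022},{"x":-0.62,"y":-1.0,"z":0.0,"wx":0.003,"wy":0.002,"wz":0.022},{"x":-0.62,"y":-1.0,"z":0.0,"wx":0.003,"wy":0.002,"wz":0.022},{"x":-0.62,"y":-1.0,"z":0.0,"wx":0.003,"wy":0.002,"wz":0.022}]'

```text
t: 5.4
eef_pos: [0.559, -0.0135, 0.2176]
tool_rot: [-0.005, 0.146, 0.989, -0.003]
contact_force: [-0.3, 0.8, -4.4]
gripper_width: 0.329
```

```bash
python3 look.py w3 long_nest anvil_stake
```

```text
cam [0.4892 0.008  0.3605] axis [ 0.2708 -0.089  -0.9585]
anvil_stake [277.1 259.9] 0.96 [ 0.6216 -0.0332  0.06  ]
t 5.55 tcp [ 0.5598 -0.0124  0.2189] jawyaw 73.3 | shift [ 0.7237  0.9328 -0.1562] turn [-0.0017 -0.0021 -0.0206]
```

View pics/w3.png

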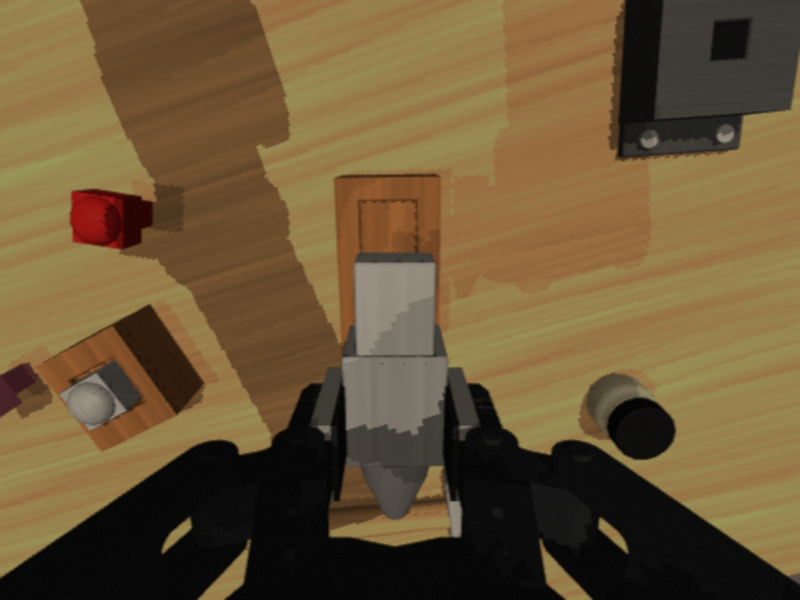

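The picture shows the long nest below the held anvil. Its rear edge runs (335,177) to (440,176), the pocket's rear edge is (360,200) to (417,200), and the anvil's block top is (345,357) to (446,465).

```bash
python3 - <<'E'
from h import *
import pickle
np.set_printoptions(precision=4,suppress=True)
c=pickle.load(open("pics/w3.cal","rb")); im=np.load("pics/w3.npy")
W=lambda p,z:ray("wrist",np.array(p)*.7,z,c)
yaw=lambda d:np.degrees(np.arctan2(d[1],d[0]))
for n,a,b,off in(("block",(335,177),(440,176),.062),("pocket",(360,200),(417,200),.048)):
    a,b=W(a,.052),W(b,.052); d=b-a; L=np.linalg.norm(d); u=np.array([d[1],-d[0],0])/L; print(n,L,yaw(d),(a+b)/2+u*off, "using yaw73:",(a+b)/2+off*np.array([np.cos(np.radians(-17)),np.sin(np.radians(-17)),0]))
Q=[W(p,.2370) for p in((346,357),(448,357),(446,465),(344,465))]; print("anvil",np.mean(Q,0),[np.linalg.norm(Q[i]-Q[i-1]).round(4) for i in range(4)],yaw(Q[1]-Q[0]))
a=W((357,262),.233);b=W((435,262),.233);print(np.linalg.norm(b-a),(a+b)/2,yaw(b-a))
L=cv2.createLineSegmentDetector().detect(cv2.cvtColor(im,cv2.COLOR_RGB2GRAY))[0][:,0]
for l in L:
    if np.hypot(l[2]-l[0],l[3]-l[1])>20 and 220<l[[0,2]].mean()<320 and l[[1,3]].mean()<250:
        a,b=ray("wrist",l[:2],.052,c),ray("wrist",l[2:],.052,c); print((l/.7).round(0),a[:2],b[:2],(yaw(b-a)%180).round(1))
E
```

```text
block 0.0643741590100606 73.71216302721 [ 0.5586 -0.0191  0.052 ] using yaw73: [ 0.5584 -0.0198  0.052 ]
pocket 0.03541339682400765 73.20172121300013 [ 0.5587 -0.0191  0.052 ] using yaw73: [ 0.5587 -0.0192  0.052 ]
anvil [ 0.5559 -0.0126  0.237 ] [np.float64(0.0343), np.float64(0.0279), np.float64(0.0342), np.float64(0.0299)] 73.34066366506916
0.020761942796336228 [ 0.515  -0.0003  0.233 ] 73.25348869755804
[444. 357. 340. 357.] [0.6242 0.0001] [ 0.6038 -0.0676] 73.2
[433. 262. 353. 262.] [0.5586 0.0108] [ 0.5438 -0.0388] 73.4
[335. 174. 440. 171.] [ 0.4883 -0.0321] [0.5054 0.0301] 74.6
[354. 265. 356. 354.] [ 0.5459 -0.0385] [ 0.6054 -0.0568] 162.9
[439. 326. 449. 363.] [0.6016 0.0027] [0.63   0.0023] 179.2
[432. 354. 434. 265.] [ 0.6203 -0.007 ] [0.5607 0.0106] 163.6
[360. 354. 429. 354.] [ 0.6056 -0.0541] [ 0.6191 -0.0086] 73.5
[302. 267. 328. 320.] [ 0.537  -0.0714] [ 0.5767 -0.0672] 6.1
[437. 176. 338. 178.] [0.5077 0.0272] [ 0.4913 -0.0308] 74.3
[340. 338. 333. 179.] [ 0.5913 -0.0632] [ 0.491  -0.0344] 163.9
[440. 176. 438. 326.] [0.5081 0.0293] [0.6016 0.0024] 164.0
[360. 198. 415. 198.] [ 0.5067 -0.022 ] [0.5161 0.0111] 74.1
[362. 252. 412. 252.] [ 0.539  -0.0312] [ 0.5481 -0.0005] 73.5
[358. 249. 357. 201.] [ 0.5367 -0.0331] [ 0.5076 -0.0243] 163.2
[361. 206. 362. 235.] [ 0.5114 -0.0228] [ 0.5288 -0.0274] 165.1
```

```bash
python3 -c "
from h import *
plan([.561,-.0188,.115],73.8)"
```

```text
t 5.55 tcp [ 0.5598 -0.0124  0.2189] jawyaw 73.3 | shift [-0.0183 -0.026   0.5195] turn [-0.0018 -0.002  -0.0028]
```

jog_arm --plan '[{"x":-0.018,"y":-0.026,"z":0.1,"wx":-0.002,"wy":-0.002,"wz":-0.003},{"x":-0.018,"y":-0.026,"z":0.3,"wx":-0.002,"wy":-0.002,"wz":-0.003},{"x":-0.018,"y":-0.026,"z":0.42,"wx":-0.002,"wy":-0.002,"wz":-0.003},{"x":-0.018,"y":-0.026,"z":0.52,"wx":-0.002,"wy":-0.002,"wz":-0.003},{"x":-0.018,"y":-0.026,"z":0.52,"wx":-0.002,"wy":-0.002,"wz":-0.003},{"x":-0.018,"y":-0.026,"z":0.52,"wx":-0.002,"wy":-0.002,"wz":-0.003},{"x":-0.018,"y":-0.026,"z":0.52,"wx":-0.002,"wy":-0.002,"wz":-0.003}]'

```text
t: 6.13
eef_pos: [0.5619, -0.0182, 0.1161]
tool_rot: [0.001, 0.14, 0.99, 0.001]
contact_force: [-0.0, -0.3, -4.1]
gripper_width: 0.332
```

```bash
python3 -c "
from h import *
plan([.561,-.0188,.065],73.8)"
```

```text
t 6.13 tcp [ 0.5619 -0.0182  0.1161] jawyaw 73.9 | shift [ 0.0039 -0.0044  0.2555] turn [0.0005 0.0005 0.0005]
```

jog_arm --plan '[{"x":0.002,"y":-0.003,"z":0.05,"wx":0,"wy":0,"wz":0},{"x":0.002,"y":-0.003,"z":0.1,"wx":0,"wy":0,"wz":0},{"x":0.002,"y":-0.003,"z":0.15,"wx":0,"wy":0,"wz":0},{"x":0.002,"y":-0.003,"z":0.2,"wx":0,"wy":0,"wz":0},{"x":0.002,"y":-0.003,"z":0.24,"wx":0,"wy":0,"wz":0},{"x":0.002,"y":-0.003,"z":0.255,"wx":0,"wy":0,"wz":0},{"x":0.002,"y":-0.003,"z":0.255,"wx":0,"wy":0,"wz":0}]'

```text
t: 6.72
eef_pos: [0.5606, -0.0187, 0.0639]
tool_rot: [-0.0, 0.14, 0.99, 0.0]
contact_force: [-0.5, 0.4, -3.5]
gripper_width: 0.33
```

```bash
python3 look.py w4
python3 -c "
from h import *
print(monitor.get_obs()['contact_force'])"
```

```text
cam [0.4891 0.0012 0.2062] axis [ 0.2814 -0.0811 -0.9562]
t 6.77 tcp [ 0.5612 -0.0188  0.0646] jawyaw 73.89 | shift [ 0.7279  0.9705 -0.9268] turn [ 0.0003  0.0002 -0.0173]
[ 0.39173182  0.25248656 -4.82184443]
```

View pics/w4.png

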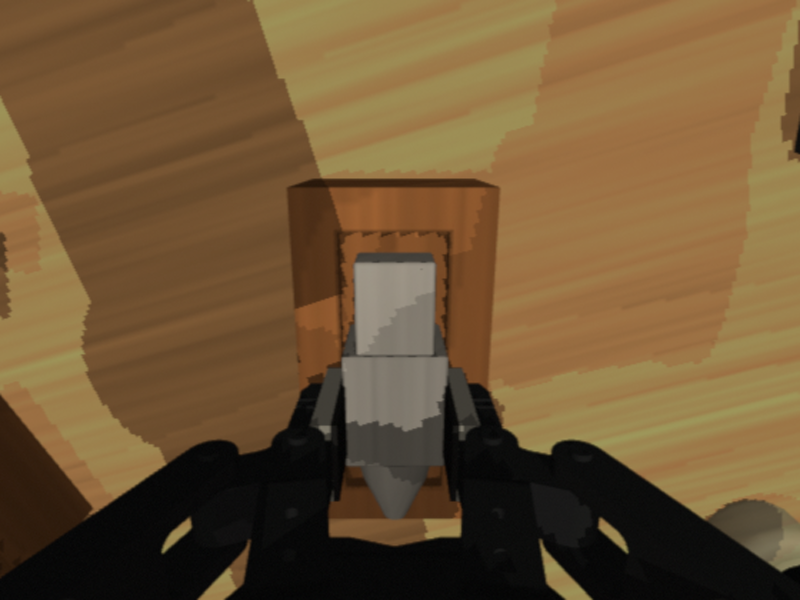

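The anvil is centred over the pocket (pocket edges at columns 338 and 450, anvil centre at 396) and the tang is in the hole with no contact. I keep going down.

jog_arm --plan '[{"x":0,"y":0,"z":0.01,"wx":0,"wy":0,"wz":0},{"x":0,"y":0,"z":0.02,"wx":0,"wy":0,"wz":0},{"x":0,"y":0,"z":0.025,"wx":0,"wy":0,"wz":0},{"x":0,"y":0,"z":0.025,"wx":0,"wy":0,"wz":0}]'

```text
t: 7.1
eef_pos: [0.5611, -0.0187, 0.0595]
tool_rot: [0.0, 0.14, 0.99, 0.0]
contact_force: [0.2, 0.2, -3.7]
gripper_width: 0.333
```

jog_arm --plan '[{"x":0,"y":0,"z":0.007,"wx":0,"wy":0,"wz":0},{"x":0,"y":0,"z":0.015,"wx":0,"wy":0,"wz":0},{"x":0,"y":0,"z":0.015,"wx":0,"wy":0,"wz":0}]'

```text
t: 7.35
eef_pos: [0.5614, -0.0187, 0.0569]
tool_rot: [0.001, 0.14, 0.99, 0.001]
contact_force: [-1.4, 0.1, 0.9]
gripper_width: 0.335
```

Contact at TCP 0.057, as expected (floor 0.046 plus grip height 0.0105). Release and rise.

jog_arm --plan '[{"x":0,"y":0,"z":0,"wx":0,"wy":0,"wz":0},{"x":0,"y":0,"z":0,"wx":0,"wy":0,"wz":0},{"x":0,"y":0,"z":0,"wx":0,"wy":0,"wz":0},{"x":0,"y":0,"z":0,"wx":0,"wy":0,"wz":0},{"x":0,"y":0,"z":0,"wx":0,"wy":0,"wz":0},{"x":0,"y":0,"z":0,"wx":0,"wy":0,"wz":0},{"x":0,"y":0,"z":0,"wx":0,"wy":0,"wz":0},{"x":0,"y":0,"z":-0.2,"wx":0,"wy":0,"wz":0},{"x":0,"y":0,"z":-0.4,"wx":0,"wy":0,"wz":0},{"x":0,"y":0,"z":-0.6,"wx":0,"wy":0,"wz":0},{"x":0,"y":0,"z":-0.8,"wx":0,"wy":0,"wz":0},{"x":0,"y":0,"z":-0.8,"wx":0,"wy":0,"wz":0}]' --hand 1

```text
t: 8.35
eef_pos: [0.5657, -0.0193, 0.225]
tool_rot: [0.007, 0.141, 0.99, 0.002]
contact_force: [1.0, 0.3, 0.8]
gripper_width: 1.0
```

```bash
python3 look.py w5 
python3 -c "
from h import *
plan([.58,-.233,.20],102)"
```

```text
cam [0.4921 0.0004 0.3663] axis [ 0.2954 -0.0795 -0.9521]
t 8.4 tcp [ 0.5641 -0.019   0.2215] jawyaw 73.87 | shift [ 0.742   0.9673 -0.1443] turn [ 0.0015  0.003  -0.0174]
t 8.4 tcp [ 0.5641 -0.019   0.2215] jawyaw 73.87 | shift [-0.3727 -1.0062  0.106 ] turn [ 0.0009  0.0033 -0.1563]
```

View pics/w5.png

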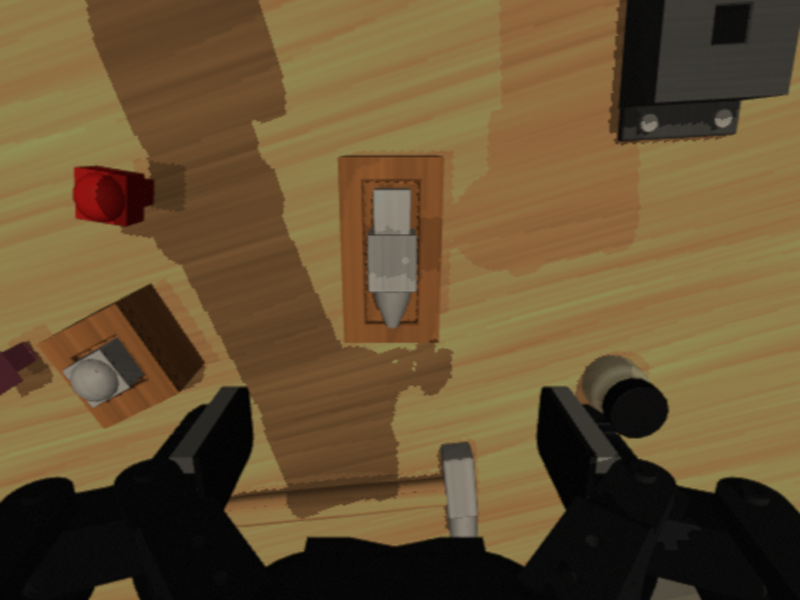

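The anvil sits in the long pocket, block top (368,232) to (417,292), inside the pocket outline. On to the domed stake.

jog_arm --plan '[{"x":-0.37,"y":-1.0,"z":0.1,"wx":0.001,"wy":0.003,"wz":-0.156},{"x":-0.37,"y":-1.0,"z":0.1,"wx":0.001,"wy":0.003,"wz":-0.156},{"x":-0.37,"y":-1.0,"z":0.1,"wx":0.001,"wy":0.003,"wz":-0.156},{"x":-0.37,"y":-1.0,"z":0.1,"wx":0.001,"wy":0.003,"wz":-0.156},{"x":-0.37,"y":-1.0,"z":0.1,"wx":0.001,"wy":0.003,"wz":-0.156},{"x":-0.37,"y":-1.0,"z":0.1,"wx":0.001,"wy":0.003,"wz":-0.156},{"x":-0.37,"y":-1.0,"z":0.1,"wx":0.001,"wy":0.003,"wz":-0.156},{"x":-0.37,"y":-1.0,"z":0.1,"wx":0.001,"wy":0.003,"wz":-0.156},{"x":-0.37,"y":-1.0,"z":0.1,"wx":0.001,"wy":0.003,"wz":-0.156}]'

```text
t: 9.15
eef_pos: [0.5796, -0.2301, 0.2001]
tool_rot: [-0.0, -0.105, 0.995, 0.001]
contact_force: [0.0, 0.4, 1.0]
gripper_width: 1.0
```

```bash
python3 look.py w6 domed_stake square_nest
```

```text
cam [ 0.5068 -0.2466  0.3424] axis [ 0.2862  0.0617 -0.9562]
domed_stake [168.5 151.9] 0.87 [ 0.5631 -0.3291  0.046 ]
domed_stake [275.1 193.2] 0.78 [ 0.5799 -0.2316  0.046 ]
domed_stake [359.8  81.4] 0.71 [ 0.4739 -0.1837  0.046 ]
t 9.3 tcp [ 0.5801 -0.2295  0.2009] jawyaw 102.11 | shift [ 0.0548  2.2494 -0.2446] turn [0.0002 0.0002 0.1395]
```

View pics/w6.png

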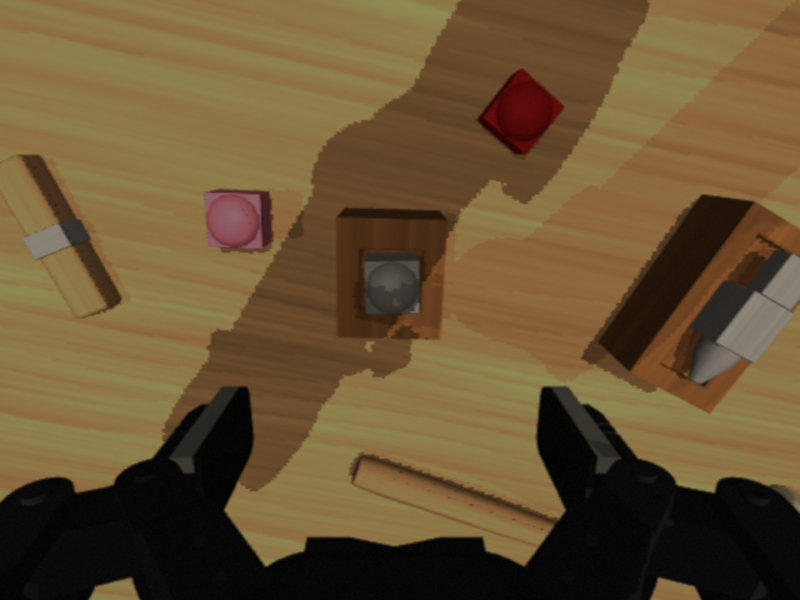

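The steel stake in the wooden nest is centred at (392,287), with block top about (363,262) to (421,314), aligned with the image. Pink at (235,220) and red at (521,110) are left alone.

```bash
python3 - <<'E'
from h import *
import pickle
np.set_printoptions(precision=4,suppress=True)
c=pickle.load(open("pics/w6.cal","rb")); im=np.load("pics/w6.npy")
yaw=lambda d:np.degrees(np.arctan2(d[1],d[0]))
Q=[ray("wrist",np.array(p)*.7,.07,c) for p in((363,263),(421,262),(421,315),(363,315))]; print(np.mean(Q,0),[np.linalg.norm(Q[i]-Q[i-1]).round(4) for i in range(4)],yaw(Q[1]-Q[0]))
L=cv2.createLineSegmentDetector().detect(cv2.cvtColor(im,cv2.COLOR_RGB2GRAY))[0][:,0]
for l in L:
    if np.hypot(l[2]-l[0],l[3]-l[1])>17 and 230<l[[0,2]].mean()<320 and 140<l[[1,3]].mean()<245:
        a,b=ray("wrist",l[:2],.07,c),ray("wrist",l[2:],.07,c); print((l/.7).round(0),a[:2],b[:2],(yaw(b-a)%180).round(1))
E
```

```text
[ 0.5818 -0.2318  0.07  ] [np.float64(0.0313), np.float64(0.0331), np.float64(0.0319), np.float64(0.0342)] 103.01427886969726
[438. 339. 392. 338.] [ 0.6063 -0.1982] [ 0.6114 -0.2255] 100.5
[346. 207. 438. 210.] [ 0.5412 -0.2665] [ 0.5318 -0.2161] 100.5
[448. 230. 442. 262.] [ 0.5414 -0.2084] [ 0.5599 -0.207 ] 4.1
[379. 339. 340. 337.] [ 0.6133 -0.2328] [ 0.617  -0.2559] 98.9
[444. 263. 439. 337.] [ 0.5606 -0.2058] [ 0.6047 -0.1981] 9.8
[415. 260. 365. 261.] [ 0.562  -0.2224] [ 0.5685 -0.2502] 103.2
[432. 266. 419. 291.] [ 0.5633 -0.2122] [ 0.5797 -0.216 ] 166.9
[336. 308. 336. 215.] [ 0.5999 -0.2617] [ 0.5466 -0.271 ] 9.9
[442. 220. 340. 216.] [ 0.5367 -0.2129] [ 0.5467 -0.2685] 100.2
```

```bash
python3 -c "
from h import *
plan([.5818,-.2305,.0555],102.8)"
```

```text
t 9.3 tcp [ 0.5801 -0.2295  0.2009] jawyaw 102.11 | shift [-0.0067 -0.0067  0.7272] turn [ 0.0001  0.0002 -0.0038]
```

jog_arm --plan '[{"x":-0.007,"y":-0.007,"z":0.2,"wx":0,"wy":0,"wz":-0.004},{"x":-0.007,"y":-0.007,"z":0.4,"wx":0,"wy":0,"wz":-0.004},{"x":-0.007,"y":-0.007,"z":0.58,"wx":0,"wy":0,"wz":-0.004},{"x":-0.007,"y":-0.007,"z":0.68,"wx":0,"wy":0,"wz":-0.004},{"x":-0.007,"y":-0.007,"z":0.725,"wx":0,"wy":0,"wz":-0.004},{"x":-0.007,"y":-0.007,"z":0.725,"wx":0,"wy":0,"wz":-0.004},{"x":-0.007,"y":-0.007,"z":0.725,"wx":0,"wy":0,"wz":-0.004}]'

```text
t: 9.88
eef_pos: [0.5827, -0.2302, 0.0568]
tool_rot: [0.001, -0.112, 0.994, 0.0]
contact_force: [-0.4, 0.5, 0.8]
gripper_width: 1.0
```

```bash
python3 -c "
from h import *
plan([.5818,-.2305,.0555],102.8)"
```

```text
t 9.88 tcp [ 0.5827 -0.2302  0.0568] jawyaw 102.88 | shift [ 0.0046 -0.0007  0.0063] turn [-0.      0.0005  0.0004]
```

jog_arm --plan '[{"x":0,"y":0,"z":0,"wx":0,"wy":0,"wz":0},{"x":0,"y":0,"z":0,"wx":0,"wy":0,"wz":0},{"x":0,"y":0,"z":0,"wx":0,"wy":0,"wz":0},{"x":0,"y":0,"z":0,"wx":0,"wy":0,"wz":0},{"x":0,"y":0,"z":0,"wx":0,"wy":0,"wz":0},{"x":0,"y":0,"z":0,"wx":0,"wy":0,"wz":0},{"x":0,"y":0,"z":0,"wx":0,"wy":0,"wz":0},{"x":0,"y":0,"z":0,"wx":0,"wy":0,"wz":0},{"x":0,"y":0,"z":0,"wx":0,"wy":0,"wz":0},{"x":0,"y":0,"z":0,"wx":0,"wy":0,"wz":0}]' --hand -1 --grip_force 80

```text
t: 10.72
eef_pos: [0.5834, -0.2305, 0.0581]
tool_rot: [0.002, -0.112, 0.994, -0.0]
contact_force: [-1.4, 1.5, 7.7]
gripper_width: 0.346
```

```bash
python3 -c "
from h import *
plan([.5818,-.2305,.0555],102.8)"
```

```text
t 10.72 tcp [ 0.5834 -0.2305  0.0581] jawyaw 102.87 | shift [0.0077 0.0019 0.0131] turn [-0.0002  0.001   0.0004]
```

jog_arm --plan '[{"x":0,"y":0,"z":-0.1,"wx":0,"wy":0,"wz":0},{"x":0,"y":0,"z":-0.2,"wx":0,"wy":0,"wz":0},{"x":0,"y":0,"z":-0.35,"wx":0,"wy":0,"wz":0},{"x":0,"y":0,"z":-0.5,"wx":0,"wy":0,"wz":0},{"x":0,"y":0,"z":-0.65,"wx":0,"wy":0,"wz":0},{"x":0,"y":0,"z":-0.75,"wx":0,"wy":0,"wz":0},{"x":0,"y":0,"z":-0.75,"wx":0,"wy":0,"wz":0}]'

```text
t: 11.3
eef_pos: [0.5851, -0.2316, 0.213]
tool_rot: [0.005, -0.112, 0.994, -0.002]
contact_force: [0.9, -0.8, -1.9]
gripper_width: 0.348
```

```bash
python3 -c "
from h import *
plan([.53,.0,.205],90)"
```

```text
t 11.3 tcp [ 0.5851 -0.2316  0.213 ] jawyaw 102.84 | shift [0.0118 1.1907 0.0348] turn [-0.001   0.0034  0.0713]
```

jog_arm --plan '[{"x":0.1,"y":1.0,"z":0.0,"wx":-0.001,"wy":0.003,"wz":0.071},{"x":0.1,"y":1.0,"z":0.0,"wx":-0.001,"wy":0.003,"wz":0.071},{"x":0.1,"y":1.0,"z":0.0,"wx":-0.001,"wy":0.003,"wz":0.071},{"x":0.1,"y":1.0,"z":0.0,"wx":-0.001,"wy":0.003,"wz":0.071},{"x":0.1,"y":1.0,"z":0.0,"wx":-0.001,"wy":0.003,"wz":0.071},{"x":0.1,"y":1.0,"z":0.0,"wx":-0.001,"wy":0.003,"wz":0.071},{"x":0.1,"y":1.0,"z":0.0,"wx":-0.001,"wy":0.003,"wz":0.071}]'

```text
t: 11.88
eef_pos: [0.5199, -0.0387, 0.2108]
tool_rot: [-0.0, -0.003, 1.0, 0.0]
contact_force: [0.3, -0.6, -2.8]
gripper_width: 0.347
```

```bash
python3 -c "
from h import *
plan([.4845,.209,.205],77.1)"
```

```text
t 11.88 tcp [ 0.5199 -0.0387  0.2108] jawyaw 90.34 | shift [0.1697 1.2394 0.0299] turn [ 0.0002 -0.0003  0.0736]
```

jog_arm --plan '[{"x":0.15,"y":1.0,"z":0.0,"wx":0,"wy":0,"wz":0.073},{"x":0.15,"y":1.0,"z":0.0,"wx":0,"wy":0,"wz":0.073},{"x":0.15,"y":1.0,"z":0.0,"wx":0,"wy":0,"wz":0.073},{"x":0.15,"y":1.0,"z":0.0,"wx":0,"wy":0,"wz":0.073},{"x":0.15,"y":1.0,"z":0.0,"wx":0,"wy":0,"wz":0.073},{"x":0.15,"y":1.0,"z":0.0,"wx":0,"wy":0,"wz":0.073},{"x":0.15,"y":1.0,"z":0.0,"wx":0,"wy":0,"wz":0.073}]'

```text
t: 12.47
eef_pos: [0.4882, 0.1637, 0.21]
tool_rot: [-0.001, 0.109, 0.994, 0.0]
contact_force: [-0.1, -0.7, -2.3]
gripper_width: 0.347
```

```bash
python3 -c "
from h import *
plan([.4845,.209,.18],77.1)"
```

```text
t 12.47 tcp [0.4882 0.1637 0.21  ] jawyaw 77.48 | shift [0.0668 0.217  0.1503] turn [ 0.0001 -0.0006  0.0021]
```

jog_arm --plan '[{"x":0.067,"y":0.217,"z":0.05,"wx":0,"wy":0,"wz":0.002},{"x":0.067,"y":0.217,"z":0.2,"wx":0,"wy":0,"wz":0.002},{"x":0.067,"y":0.217,"z":0.35,"wx":0,"wy":0,"wz":0.002},{"x":0.067,"y":0.217,"z":0.4,"wx":0,"wy":0,"wz":0.002},{"x":0.067,"y":0.217,"z":0.4,"wx":0,"wy":0,"wz":0.002},{"x":0.067,"y":0.217,"z":0.4,"wx":0,"wy":0,"wz":0.002},{"x":0.067,"y":0.217,"z":0.4,"wx":0,"wy":0,"wz":0.002}]'

```text
t: 13.05
eef_pos: [0.4859, 0.2081, 0.1314]
tool_rot: [0.0, 0.113, 0.994, 0.001]
contact_force: [0.6, -0.1, -1.6]
gripper_width: 0.349
```

```bash
python3 look.py w7 socket
```

```text
cam [0.4133 0.224  0.2737] axis [ 0.2859 -0.0651 -0.9561]
socket [279.4 215.9] 0.78 [0.4813 0.2108 0.06  ]
socket [509.7 185.9] 0.72 [0.4949 0.359  0.06  ]
t 13.15 tcp [0.4858 0.2088 0.1317] jawyaw 77.04 | shift [ 0.0513 -0.0147 -0.5914] turn [0.0007 0.0001 0.0002]
```

View pics/w7.png

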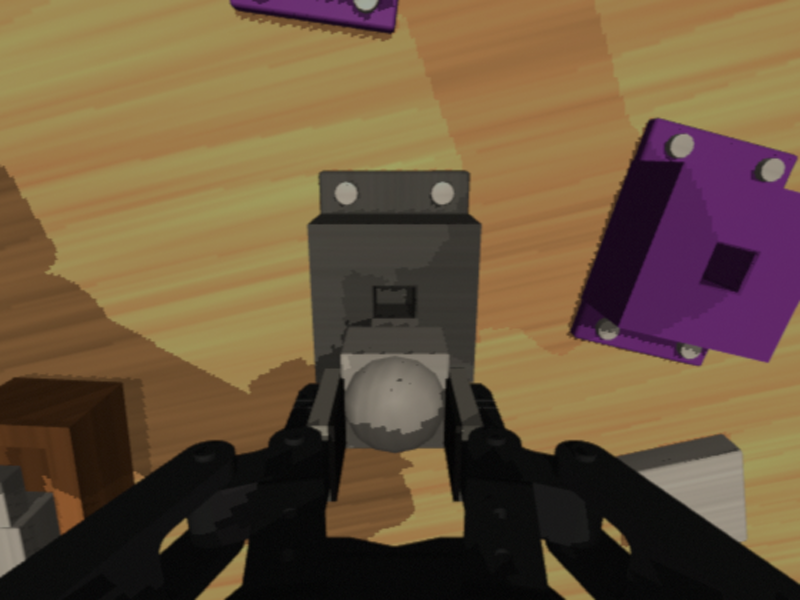

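The socket shows at (395,300), rear edge (373,285) to (417,285), and the holder's rear edge is (309,224) to (480,224). The held head's rear top edge is (342,353) to (448,353) and its front edge is near row 447. I'll work out the offset.

```bash
python3 - <<'E'
from h import *
import pickle
np.set_printoptions(precision=4,suppress=True)
c=pickle.load(open("pics/w7.cal","rb")); im=np.load("pics/w7.npy")
tcp=np.array([.4858,.2088]); a=np.radians(77.1); Y=np.array([np.cos(a),np.sin(a)]); X=np.array([np.sin(a),-np.cos(a)])
f=lambda p,z:(lambda w:np.array([(w-tcp)@X,(w-tcp)@Y])*1e3)(ray("wrist",np.array(p)*.7,z,c)[:2])
print("socket rear(-10)",f((373,285),.05),f((417,285),.05)); print("holder rear(-40)",f((309,224),.05),f((480,224),.05))
print("anvil-era holder/soc est",(np.array([.4833,.2082])-tcp)@X*1e3)
for z in(.142,.144): print(z,"head rear(-16)",f((342,353),z),f((448,353),z),"front(+16)",f((345,447),z),f((445,447),z))
print("head rear bottom(-16)",f((345,327),.12),f((445,327),.12))
L=cv2.createLineSegmentDetector().detect(cv2.cvtColor(im,cv2.COLOR_RGB2GRAY))[0][:,0]
for l in L:
    if np.hypot(l[2]-l[0],l[3]-l[1])>14 and 215<l[[0,2]].mean()<340 and 140<l[[1,3]].mean()<325: print((l/.7).round(1))
save(cv2.resize(im[185:325,205:355],(800,747),interpolation=cv2.INTER_CUBIC)[:600],"w7c.png")
E
```

```text
socket rear(-10) [-13.2974 -11.3849] [-13.2489   9.4983]
holder rear(-40) [-42.2477 -40.215 ] [-42.0764  37.9779]
anvil-era holder/soc est -2.302952915871482
0.142 head rear(-16) [-17.7468 -16.6178] [-17.6701  14.3101] front(+16) [ 13.8371 -16.7424] [13.9217 14.332 ]
0.144 head rear(-16) [-18.6014 -16.3864] [-18.5259  14.0719] front(+16) [ 12.503  -16.5091] [12.5863 14.0934]
head rear bottom(-16) [-17.7573 -17.8442] [-17.6764  15.6413]
[470.8 380.5 489.8 387.6]
[441.4 405.9 445.  379.4]
[446.  379.3 448.8 356. ]
[465.1 211.8 482.5 223.2]
[339.1 354.2 341.5 374.4]
[480.5 224.3 472.7 379.6]
[424.2 446.2 395.5 452.3]
[348.1 379.1 345.6 422.5]
[314.9 379.6 306.4 222.6]
[445.5 352.9 342.  353.1]
[443.  442.1 444.  413.3]
[449.6 376.2 460.7 422.5]
[327.5 422.7 338.6 376.4]
[349.2 376.  373.7 357.4]
[324.3 368.8 305.6 424.5]
[482.5 424.3 469.9 386.2]
[415.2 317.3 374.1 317.4]
[475.9 223.4 311.6 223.3]
[368.8 326.  347.3 326.2]
[322.3 212.1 465.2 212.2]
[374.  359.1 395.4 355.4]
[426.4 364.8 441.3 382.1]
[374.1 284.9 413.4 284.8]
[397.6 355.2 424.8 362.9]
[372.4 315.2 371.3 286.6]
[415.8 286.6 414.9 313.4]
[379.5 302.7 402.7 302.8]
```

View pics/w7c.png

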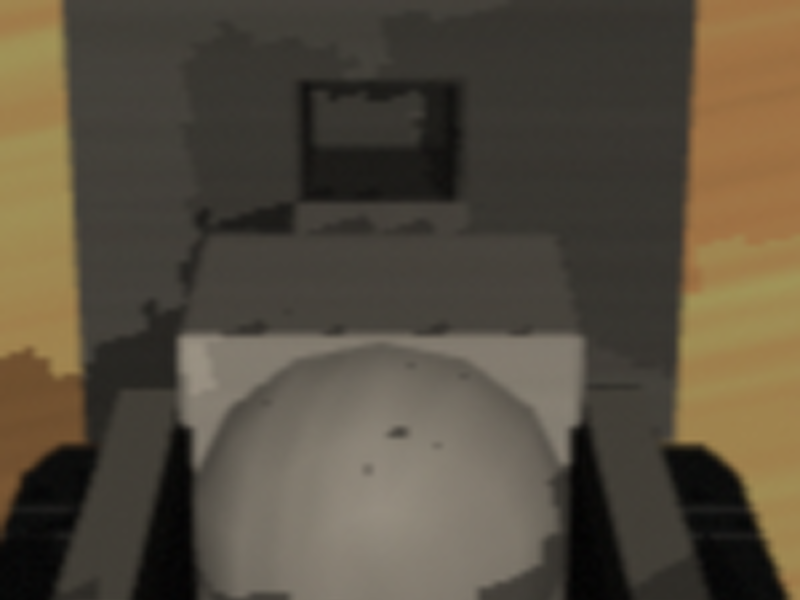

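The crop shows the tang's rear taper edge at (372..418, 317) in the 800-wide frame, below the head and centred on the socket's columns.

```bash
python3 - <<'E'
from h import *
import pickle
np.set_printoptions(precision=2,suppress=True)
c=pickle.load(open("pics/w7.cal","rb"))
tcp=np.array([.4858,.2088]); a=np.radians(77.1); Y=np.array([np.cos(a),np.sin(a)]); X=np.array([np.sin(a),-np.cos(a)])
f=lambda p,z:(lambda w:np.array([(w-tcp)@X,(w-tcp)@Y])*1e3)(ray("wrist",np.array(p)*.7,z,c)[:2])
for dz in(-.004,-.002,0):
  print(dz,"tang(-9)",f((372.3,317.3),.0917+dz),f((417.7,317.3),.0917+dz),"headrear(-16)",f((342,353),.1437+dz),f((448,353),.1437+dz),"headrearbottom(-16)",f((345,326.3),.1197+dz),f((445,326.3),.1197+dz),
   "soc(-10)",f((372,284.9),.05+dz),f((416,284.9),.05+dz),"holder(-40)",f((308,223.4),.05+dz),f((481,223.4),.05+dz))
E
```

```text
-0.004 tang(-9) [-10.06 -10.18] [-10.02   8.1 ] headrear(-16) [-16.76 -16.88] [-16.69  14.58] headrearbottom(-16) [-16.44 -18.3 ] [-16.36  16.11] soc(-10) [-12.26 -12.05] [-12.21   9.21] holder(-40) [-41.96 -41.36] [-41.78  39.13]
-0.002 tang(-9) [-10.75 -10.09] [-10.71   8.  ] headrear(-16) [-17.62 -16.65] [-17.54  14.35] headrearbottom(-16) [-17.17 -18.08] [-17.09  15.89] soc(-10) [-12.81 -11.95] [-12.76   9.12] holder(-40) [-42.24 -41.01] [-42.07  38.78]
0 tang(-9) [-11.44  -9.99] [-11.39   7.9 ] headrear(-16) [-18.47 -16.42] [-18.4   14.11] headrearbottom(-16) [-17.9  -17.87] [-17.82  15.67] soc(-10) [-13.35 -11.86] [-13.3    9.02] holder(-40) [-42.52 -40.66] [-42.35  38.42]
```

The stake needs about -0.9 mm along holder x (tool x +0.0045); y and yaw agree. I'll descend to just above the mouth first.

jog_arm --plan '[{"x":0.005,"y":-0.001,"z":0.08,"wx":0,"wy":0,"wz":0},{"x":0.005,"y":-0.001,"z":0.15,"wx":0,"wy":0,"wz":0},{"x":0.005,"y":-0.001,"z":0.15,"wx":0,"wy":0,"wz":0},{"x":0.005,"y":-0.001,"z":0.15,"wx":0,"wy":0,"wz":0},{"x":0.005,"y":-0.001,"z":0.15,"wx":0,"wy":0,"wz":0}]'

```text
t: 13.57
eef_pos: [0.4856, 0.2091, 0.1029]
tool_rot: [0.001, 0.113, 0.994, 0.002]
contact_force: [-0.1, -0.5, -3.1]
gripper_width: 0.35
```

```bash
python3 -c "
from h import *
plan([.4849,.2089,.085],77.1)"
```

```text
t 13.57 tcp [0.4856 0.2091 0.1029] jawyaw 77.02 | shift [ 0.0031 -0.0021  0.0894] turn [ 0.0011  0.0005 -0.0004]
```

jog_arm --plan '[{"x":0.003,"y":-0.002,"z":0.02,"wx":0.001,"wy":0,"wz":0},{"x":0.003,"y":-0.002,"z":0.035,"wx":0.001,"wy":0,"wz":0},{"x":0.003,"y":-0.002,"z":0.05,"wx":0.001,"wy":0,"wz":0},{"x":0.003,"y":-0.002,"z":0.065,"wx":0.001,"wy":0,"wz":0},{"x":0.003,"y":-0.002,"z":0.075,"wx":0.001,"wy":0,"wz":0},{"x":0.003,"y":-0.002,"z":0.075,"wx":0.001,"wy":0,"wz":0}]'

```text
t: 14.07
eef_pos: [0.4847, 0.2088, 0.0874]
tool_rot: [0.001, 0.113, 0.994, -0.0]
contact_force: [1.1, -0.5, -2.3]
gripper_width: 0.347
```

```bash
python3 -c "
from h import *
print(monitor.get_obs()['contact_force'],monitor.get_obs()['torque'])
plan([.4849,.2089,.065],77.1)"
```

```text
[ 1.06244439 -0.46752642 -2.29228495] [ 0.00639415 -0.05385355  0.02254028]
t 14.07 tcp [0.4847 0.2088 0.0874] jawyaw 77.03 | shift [-0.0005  0.0007  0.1118] turn [-0.0001  0.0004 -0.0004]
```

The tang is 9 mm in with no side force. I continue slowly.

jog_arm --plan '[{"x":0,"y":0,"z":0.02,"wx":0,"wy":0,"wz":0},{"x":0,"y":0,"z":0.04,"wx":0,"wy":0,"wz":0},{"x":0,"y":0,"z":0.06,"wx":0,"wy":0,"wz":0},{"x":0,"y":0,"z":0.08,"wx":0,"wy":0,"wz":0},{"x":0,"y":0,"z":0.1,"wx":0,"wy":0,"wz":0},{"x":0,"y":0,"z":0.11,"wx":0,"wy":0,"wz":0},{"x":0,"y":0,"z":0.11,"wx":0,"wy":0,"wz":0}]'

```text
t: 14.65
eef_pos: [0.4847, 0.2086, 0.0648]
tool_rot: [0.0, 0.113, 0.994, -0.0]
contact_force: [1.1, -0.3, -3.2]
gripper_width: 0.346
```

jog_arm --plan '[{"x":0,"y":0,"z":0.006,"wx":0,"wy":0,"wz":0},{"x":0,"y":0,"z":0.011,"wx":0,"wy":0,"wz":0},{"x":0,"y":0,"z":0.016,"wx":0,"wy":0,"wz":0},{"x":0,"y":0,"z":0.016,"wx":0,"wy":0,"wz":0}]'

```text
t: 14.98
eef_pos: [0.4847, 0.2086, 0.0621]
tool_rot: [0.0, 0.113, 0.994, -0.0]
contact_force: [-2.1, -0.8, 3.3]
gripper_width: 0.343
```

Contact at 0.062, as expected for a seated shoulder. A light press, then release and rise.

jog_arm --plan '[{"x":0,"y":0,"z":0.005,"wx":0,"wy":0,"wz":0},{"x":0,"y":0,"z":0.005,"wx":0,"wy":0,"wz":0},{"x":0,"y":0,"z":0.005,"wx":0,"wy":0,"wz":0}]'

```text
t: 15.23
eef_pos: [0.4848, 0.2086, 0.0621]
tool_rot: [0.0, 0.113, 0.994, -0.0]
contact_force: [-3.9, -2.5, 10.2]
gripper_width: 0.346
```

jog_arm --plan '[{"x":0,"y":0,"z":0,"wx":0,"wy":0,"wz":0},{"x":0,"y":0,"z":0,"wx":0,"wy":0,"wz":0},{"x":0,"y":0,"z":0,"wx":0,"wy":0,"wz":0},{"x":0,"y":0,"z":0,"wx":0,"wy":0,"wz":0},{"x":0,"y":0,"z":0,"wx":0,"wy":0,"wz":0},{"x":0,"y":0,"z":0,"wx":0,"wy":0,"wz":0},{"x":0,"y":0,"z":0,"wx":0,"wy":0,"wz":0},{"x":0,"y":0,"z":-0.2,"wx":0,"wy":0,"wz":0},{"x":0,"y":0,"z":-0.4,"wx":0,"wy":0,"wz":0},{"x":0,"y":0,"z":-0.6,"wx":0,"wy":0,"wz":0},{"x":0,"y":0,"z":-0.7,"wx":0,"wy":0,"wz":0},{"x":0,"y":0,"z":-0.7,"wx":0,"wy":0,"wz":0}]' --hand 1

```text
t: 16.23
eef_pos: [0.4876, 0.21, 0.2072]
tool_rot: [0.004, 0.113, 0.994, 0.003]
contact_force: [-0.0, 0.5, -0.3]
gripper_width: 0.998
```

```bash
python3 - <<'E'
from h import *
w=cams.read_camera("wrist"); s=cams.read_camera("side")
a=cv2.resize(w[90:260,160:400],(640,453)[:2],interpolation=cv2.INTER_CUBIC)[:, :400] if 0 else cv2.resize(w,(400,300))
b=cv2.resize(s[150:300,160:360],(400,300),interpolation=cv2.INTER_CUBIC)
c=cv2.resize(w[105:240,190:370],(400,300),interpolation=cv2.INTER_CUBIC)
save(np.vstack([np.hstack([a,b]),np.hstack([c,cv2.resize(s,(400,300))])]),"final.png"); print(monitor.get_obs()["t"])
E
```

```text
16.3333
```

View pics/final.png

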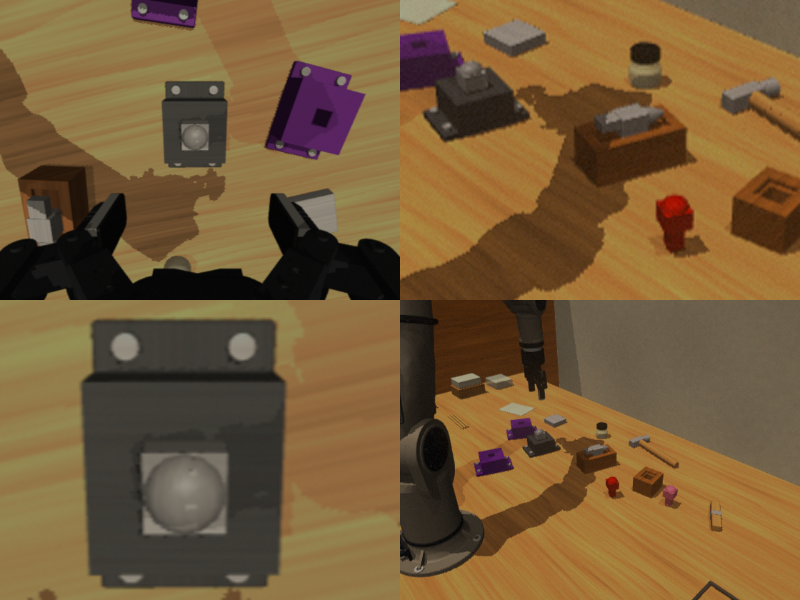

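The domed stake sits square and flush in the dark holder (lower-left crop, 185,493). The anvil sits in the long nest (upper-right, 630,122). The square nest is empty, and the bystanders look unmoved. Handing in.

```bash
python3 -c "
from station import bot
print(bot.hand_in())"
```

```text
the job is handed in; nothing more can be done
None
```

The changeover is done and handed in at about 16.3 s of robot time, with the gripper open and clear of everything. I moved the horned anvil stake from the steel holder into the long nest, tang in the hole. I then took the domed stake from the square nest and plugged it into the holder's socket.

- **Anvil seating:** its weight came off the gripper at TCP height 0.057, which matches the grip height above the pocket floor. The pictures after release show it inside the pocket.
- **Domed stake seating:** it went in with no side force above about 1 N and stopped at TCP height 0.062, as expected for a flush shoulder. I pressed it with about 10 N, and it did not move further. The last pictures show it square on the holder and the jar, hammer, bench block, ring clamp and look-alikes looking unmoved; I did not measure their positions.
- **Disagreements:** the camera sizes only fit a holder 50 mm high in total, not 60. The wrist camera also read about 1.3 mm off sideways, and I corrected for that when lining up.
- **Force readings:** the highest reading at the end of any move was about 10 N. I did not log forces within moves.

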